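# Snap the sample cups shut, smallest first

### The job

Close the three lidded sample cups one after another in order of size: with the fingertips, press the raised lid of the smallest cup lightly straight down until it is fully home, then that of the middle-sized cup, then that of the largest. Only touch the lids: do not pick up, shift or tip the cups, and leave everything else on the bench where it is.

Things in the scene. Friction and masses are not known exactly. Their poses are not given: they have to be found in the camera images.
- cup_small: the smallest of the three lidded sample cups: clear plastic, 40 mm across at the rim and 36 mm high, standing loose on the bench; origin at the centre of its underside, z up
- lid_small_top (a point): centre of the flat top face of the smallest cup's round white lid (44 mm across, 15 mm thick with its raised springy centre panel, which is 36 mm across, stands 4 mm proud and gives about 1 mm per 4 N); this point is about 47 mm above the bench while the lid is fully raised, 38 mm when it is fully home
- lid_small (a joint): how far that lid is pushed down, in m: 0 to 0.0015 at the start (raised), 0.009 fully home (its skirt meets the white bead round the cup; hard stop). It slides straight down against about 2.5 N of friction and stays where it is left; from 0.0065 on it counts as home. A push above 25 N would crack the cup
- cup_medium: the middle-sized of the three lidded sample cups: clear plastic, 52 mm across at the rim and 54 mm high, standing loose on the bench; origin at the centre of its underside, z up
- lid_medium_top (a point): centre of the flat top face of the middle-sized cup's round white lid (56 mm across, 15 mm thick with its raised springy centre panel, which is 48 mm across, stands 4 mm proud and gives about 1 mm per 4 N); this point is about 65 mm above the bench while the lid is fully raised, 56 mm when it is fully home
- lid_medium (a joint): how far that lid is pushed down, in m: 0 to 0.0015 at the start (raised), 0.009 fully home (its skirt meets the white bead round the cup; hard stop). It slides straight down against about 2.5 N of friction and stays where it is left; from 0.0065 on it counts as home. A push above 25 N would crack the cup
- cup_large: the largest of the three lidded sample cups: clear plastic, 66 mm across at the rim and 76 mm high, standing loose on the bench; origin at the centre of its underside, z up
- lid_large_top (a point): centre of the flat top face of the largest cup's round white lid (70 mm across, 15 mm thick with its raised springy centre panel, which is 62 mm across, stands 4 mm proud and gives about 1 mm per 4 N); this point is about 87 mm above the bench while the lid is fully raised, 78 mm when it is fully home
- lid_large (a joint): how far that lid is pushed down, in m: 0 to 0.0015 at the start (raised), 0.009 fully home (its skirt meets the white bead round the cup; hard stop). It slides straight down against about 2.5 N of friction and stays where it is left; from 0.0065 on it counts as home. A push above 25 N would crack the cup
- open_cup: clear plastic cup without a lid, 52 mm across, 45 mm high; a bystander lying or standing loose on the bench, to be left alone; origin at the centre of its underside
- dropper_bottle: amber bottle with a black cap, 36 mm across, 80 mm high; a bystander lying or standing loose on the bench, to be left alone; origin at the centre of its underside
- pencil: blue pencil, 190 mm long, 7 mm thick, along its x; a bystander lying or standing loose on the bench, to be left alone; origin below the middle of the shaft, at the centre of its underside
- eraser: off-white rubber eraser, 45 x 20 x 12 mm; a bystander lying or standing loose on the bench, to be left alone; origin at the centre of its underside
- ruler: green ruler, 300 mm long (its y), 30 mm wide, 4 mm thick; a bystander lying or standing loose on the bench, to be left alone; origin at the centre of its underside
- stopper: red-brown rubber stopper, 30 mm across, 26 mm high; a bystander lying or standing loose on the bench, to be left alone; origin at the centre of its underside
Not all that is in view belongs to the job. Leave any brown look-alike of the cup_large alone.

How it is judged:
By the outcome, as a careful person would: the job done as asked, in the order asked, and still so for the second after the job is handed in, with the robot touching nothing.
It also fails if it takes over 45 s, if anything falls off the work surface, if the arm or the gripper's body presses on something with over 40 N, if the wrist force passes 120 N, or if a joint passes its speed limit or range.

### The arm

A 7-joint arm with a two-finger parallel gripper is mounted at the origin on the work surface. World frame = base frame: x ahead of the robot, y to its left, z up, the work surface at z = 0. Lengths are in m, angles in rad, forces in N, time in s.
With the tool pointing down it reaches from about 0.35 to 0.775 m from the base axis. Payload 3.1 kg.
Tool frame: the origin (TCP) lies on the mounting face of the last link; the fingertips stand 173 mm ahead of it and the grasp point (between the pads) lies 155 mm ahead of it; z points along the fingers, y is the line along which they close (so a half turn about z gives the same grasp; the last joint's range is limited). The gripper opens to 85 mm and grips with 20 to 120 N. Pads are 22 mm wide; open, the fingers measure 114 mm over their backs; the gripper's body (76 mm by 85 mm) begins 54 mm behind the grasp point. The pads swing forward as they close: fully open they stand 13 mm farther back than shut.
Start: joints at [1.082, 0.311, 0.014, 1.512, -0.004, 1.319, -0.027], TCP at [0.238, -0.496, 0.405] pointing down, gripper open.
Joint ranges: [-2.7, 2.7], [-0.3, 1.91], [-1.27, 1.3], [0.12, 2.57], [-1.44, 4.58], [0.2, 2.03], [-3.05, 3.05]. Speed limits (rad/s): [2.79, 2.79, 3.14, 3.14, 3.14, 3.14, 3.14].

### API

Orientations are given as a 3x3 rotation matrix whose columns are the frame's x, y, z axes.
In Python, from workcell import arm, imaging gives the robot as it stands.
- The arm moves only by the shell command python3 -m pendant 'ROWS' [FORCE]. ROWS is JSON, a list of rows, each a list of 3 entries, a list of its own where there are three numbers: the shift along the tool's x, y, z each as a share of 4 cm, from -1 to 1, then the turn, a rotation vector about the tool's x, y, z each as a share of 5 degrees, from -1 to 1, then the gripper's target within -1 to 1 (shut at 1, half-way at 0, fully open at -1). In form: [[[dx, dy, dz], [ax, ay, az], hand], ...]. A call has 1 to 10 rows; each row shifts and turns the commanded pose from where the row before left it, along the tool's axes as they then stand; what a row does not reach is not made up. A row lasts 1/10 s, in which the tool goes at most 50 mm and 8.59 degrees, less where a joint would pass 70% of its speed; a pose out of reach is approached as far as the arm can. A call with a number of a shift or a turn outside -1 to 1 is refused whole. A call with a gripper value outside its range is refused whole. The fingers move at their own pace and stop on an object; FORCE is the grip in N (left out, the last holds). Time passes only in rows, so rows that do not move let the fingers close. It gives the time, the measured TCP pose, the force, the opening and the grip force at its end, in the units of the state.
- arm.sense(): the state, without advancing time (a new reading comes with each control period).
- imaging.read_camera(name): name is "scene" or "top"; returns a dict with "pixels" (480x640x3 uint8, red, green, blue), "camera_matrix" (3x3 intrinsics, pixels), "k1" (the pictures are not rectified: a ray, as slopes to the right and down, at radius r is drawn at 1 + k1 r^2 times it, then the intrinsics apply), "world_from_camera" (4x4, takes a point from camera to world coordinates). Camera axes: x right, y up, looking along -z (the intrinsics and any distortion apply to the point x, -y, -z); pixel columns grow to the right and rows downward; lengths in m; the calibration is good to about 2 mm. A picture is of the moment at which its call begins. There is no depth.
- arm.hand_in(): hands the job in; it is judged then, once.
The state is a dict: "clock": time; "joint_pos": joint angles; "qd": joint speeds; "effort": joint torques, N m; "eef_pos": TCP position; "orientation": TCP orientation; "force": force on the tool from outside, world axes, zero at the start; "moment": the same for the moment, N m; "finger_gap": finger opening in m; "gripper_force": force on a finger pad.
Only numpy, scipy, OpenCV 4.12 (cv2) and the standard library are available. Lean on these libraries where they do the work, as an engineer would, in place of code of your own. Each camera call takes 0.05 s, during which the arm holds its last target. There are 200 camera calls.

## Working session

There is one attempt and no reset: what is moved stays moved. The work goes in short steps, Python scripts to look and compute and a shell command to move; the robot and the scene stay as the last step left them, time stands still between calls to the robot, and variables do not carry over. Pictures are saved under pics/ and viewed, at most 10 in all, crops included, and the job is handed in when it is done.

```bash
mkdir -p pics
python3 - <<'E'
from workcell import arm, imaging
import cv2
for n in("top","scene"):
    c=imaging.read_camera(n); cv2.imwrite(f"pics/{n}0.png",c["pixels"][:,:,::-1]); print(c["camera_matrix"],c["k1"],c["world_from_camera"])
print(arm.sense())
E
```

```text
[[574.19996511   0.         304.86139267]
 [  0.         574.19996511 233.86801664]
 [  0.           0.           1.        ]] -0.020291166992489052 [[ 0.01091321  0.98944927 -0.14446814  0.40976697]
 [-0.99991529  0.00977356 -0.00859602 -0.06948718]
 [-0.00709336  0.14454971  0.98947211  1.26135471]
 [ 0.          0.          0.          1.        ]]
[[476.23760653   0.         322.54180956]
 [  0.         476.23760653 237.80880086]
 [  0.           0.           1.        ]] 0.018461300995415417 [[ 0.27014429 -0.51107246  0.81598223  1.29266115]
 [ 0.96249466  0.1213215  -0.24266259 -0.263105  ]
 [ 0.02502198  0.85093245  0.52467882  0.55189689]
 [ 0.          0.          0.          1.        ]]
{'clock': 0.1, 'joint_pos': array([ 1.08232321,  0.31165976,  0.01395034,  1.51289715, -0.00440926,
        1.31919643, -0.02721275]), 'qd': array([-0.00216284, -0.00331969,  0.0013173 , -0.00315056, -0.00070454,
        0.00024716, -0.0002673 ]), 'effort': array([ 3.62146184e-04, -3.80854332e+01,  1.46450778e-01, -2.31240106e+01,
        1.22807777e-02,  8.11089179e-03, -1.29461131e-05]), 'eef_pos': array([ 0.23755521, -0.49573701,  0.4037213 ]), 'orientation': array([[ 9.01801860e-01,  4.32148635e-01, -9.80826933e-04],
       [ 4.32149743e-01, -9.01799881e-01,  1.89067194e-03],
       [-6.74583141e-05, -2.12887558e-03, -9.99997732e-01]]), 'force': array([-0.19516152, -0.24864816,  0.12034203]), 'moment': array([ 0.02251262, -0.00182282, -0.05232769]), 'gripper_force': 0.0, 'finger_gap': 0.08564039876766767}
```

View pics/top0.png

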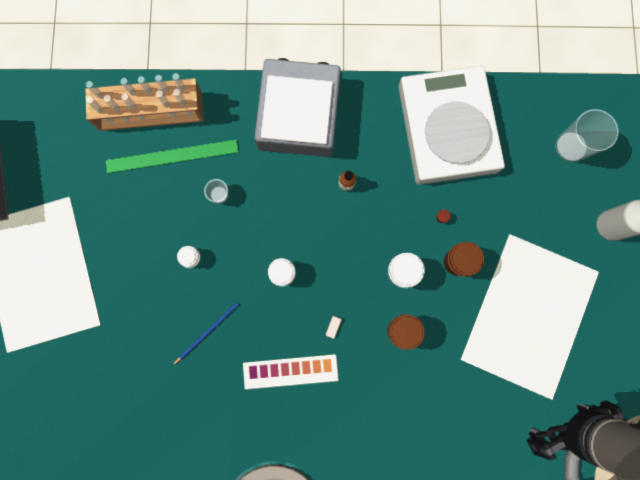

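View pics/scene0.png

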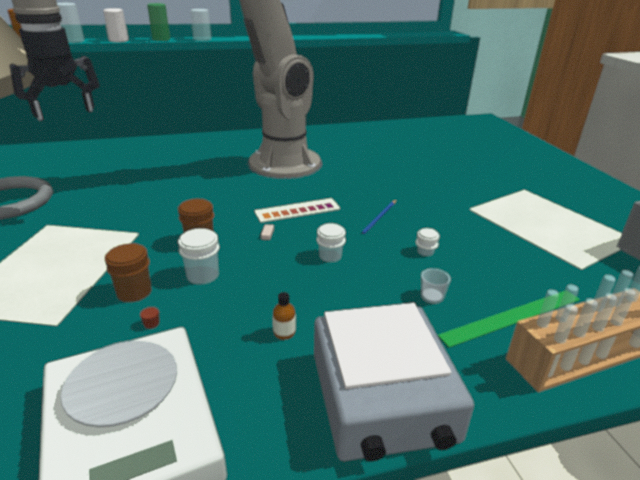

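The top view shows the white lids at about (188,257) for small, (281,272) for medium and (406,270) for large. The brown look-alikes are at (465,259) and (406,332). Next I'll measure the lid centres.

```bash
cat > h.py <<'E'
from workcell import arm, imaging
import cv2, numpy as np
def ray(c,uv):
    d=np.array([c["k1"],0,0,0,0.]); p=cv2.undistortPoints(np.array([[uv]],float),c["camera_matrix"],d)[0,0]
    T=c["world_from_camera"]; return T[:3,3],T[:3,:3]@[p[0],-p[1],-1]
def at(c,uv,z):
    o,d=ray(c,uv); return o+d*(z-o[2])/d[2]
def proj(c,X):
    T=np.linalg.inv(c["world_from_camera"]); q=X@T[:3,:3].T+T[:3,3]; q=q*[1,-1,-1]
    return cv2.projectPoints(q,np.zeros(3),np.zeros(3),c["camera_matrix"],np.array([c["k1"],0,0,0,0.]))[0][:,0]
L={"s":((188,257),(428,238),.047,.022),"m":((281,272),(331,238),.065,.028),"l":((406,270),(199,243),.087,.035)}
def blob(c,uv,r,t=170):
    g=c["pixels"].min(2); m=(g>t).astype(np.uint8); n,lab,st,ce=cv2.connectedComponentsWithStats(m)
    u,v=uv; w=lab[v-r:v+r,u-r:u+r].ravel(); w=w[w>0]; k=np.bincount(w).argmax(); return lab==k,st[k],ce[k]
E
python3 - <<'E'
from h import *
C=imaging.read_camera("top");S=imaging.read_camera("scene")
from scipy.optimize import least_squares
for k,(a,b,z,R) in L.items():
    m,st,ce=blob(C,a,6); p=at(C,ce,z-.002)
    # model: bbox of convex outline of lid (z-.015..z) vs white bbox
    th=np.linspace(0,6.283,90)
    def pts(xy): return np.vstack([np.c_[xy[0]+rr*np.cos(th),xy[1]+rr*np.sin(th),th*0+h] for h,rr in((z,R-.004),(z-.004,R),(z-.015,R))])
    def modelc(c,xy):
        h=cv2.convexHull(proj(c,pts(xy)).astype(np.float32)); M=cv2.moments(h); return np.array([M["m10"]/M["m00"],M["m01"]/M["m00"]]),cv2.boundingRect(h)
    r=least_squares(lambda xy:modelc(C,xy)[0]-ce,p[:2],diff_step=1e-3)
    q,bb=modelc(C,r.x); m2,st2,ce2=blob(S,b,5)
    print(k,"c",ce,"bbox",st[:4],"model",bb,"xy",r.x.round(4),"| scene pred",modelc(S,r.x),"seen",ce2,st2)
s=arm.sense();print(np.arctan2(s["orientation"][1,0],s["orientation"][0,0]))
big=cv2.resize(C["pixels"][225:305,160:440,::-1],None,fx=2.8,fy=2.8);cv2.imwrite("pics/t1.png",big)
E
```

```text
s c [187.10882353 255.85      ] bbox [177 246  21  21] model (176, 245, 22, 22) xy [0.5383 0.1933] | scene pred (array([429.16107195, 236.14785496]), (418, 227, 23, 18)) seen [429.21604938 233.91358025] [419 229  20  12 162]
m c [280.88307155 271.62478185] bbox [268 258  27  28] model (267, 258, 28, 28) xy [ 0.505  -0.0095] | scene pred (array([331.86536265, 232.37849072]), (317, 222, 29, 21)) seen [331.50819672 230.91147541] [318 224  27  15 305]
l c [405.77003122 269.7408949 ] bbox [388 253  36  34] model (388, 252, 36, 35) xy [ 0.5099 -0.2681] | scene pred (array([199.63155129, 240.18117931]), (179, 227, 41, 26)) seen [197.95476575 238.92568659] [179 229  38  21 619]
0.4469227009495296
```

```bash
python3 -m pendant '[[[0.71,-0.61,0],[0,0,0],1],[[0.71,-0.61,0],[0,0,0],1],[[0.71,-0.61,0],[0,0,0],1],[[0.71,-0.61,0],[0,0,0],1],[[0.71,-0.61,0],[0,0,0],1],[[0.71,-0.61,0],[0,0,0],1],[[0.71,-0.61,0],[0,0,0],1],[[0.71,-0.61,0],[0,0,0],1],[[0.71,-0.61,0],[0,0,0],1],[[0.71,-0.61,0],[0,0,0],1]]'
python3 -m pendant '[[[0.71,-0.61,0],[0,0,0],1],[[0.71,-0.61,0],[0,0,0],1],[[0.71,-0.61,0],[0,0,0],1],[[0.71,-0.61,0],[0,0,0],1],[[0.71,-0.61,0],[0,0,0],1],[[0.71,-0.61,0],[0,0,0],1],[[0.71,-0.61,0],[0,0,0],1],[[0.71,-0.61,0],[0,0,0],1],[[0.71,-0.61,0],[0,0,0],1],[[0,0,0],[0,0,0],1]]'
cat > st.py <<'E'
import sys; from h import *
xy={"s":(.5383,.1933),"m":(.505,-.0095),"l":(.5099,-.2681)}[sys.argv[1]]; z=L[sys.argv[1]][2]
s=arm.sense();R=s["orientation"];tip=s["eef_pos"]+.173*R[:,2]
print("tip",tip.round(4),"ofs units to lid+z",(R.T@(np.r_[xy,z]-tip)/.04).round(3),"tilt",R[:,2].round(4),"F",s["force"].round(2),"t",s["clock"],"gap",s["finger_gap"].round(4),"q",s["joint_pos"].round(2))
E
python3 st.py s
```

```text
clock: 1.2
eef_pos: [0.3886, -0.1517, 0.4047]
orientation: [[0.902, 0.432, 0.0], [0.432, -0.902, -0.0], [-0.0, 0.0, -1.0]]
force: [0.9, 0.4, 0.3]
finger_gap: -0.0002
gripper_force: 0.0
clock: 2.2
eef_pos: [0.5239, 0.1612, 0.4042]
orientation: [[0.898, 0.44, -0.001], [0.44, -0.898, 0.006], [0.002, -0.005, -1.0]]
force: [-0.9, 0.7, 0.6]
finger_gap: -0.0002
gripper_force: 0.0Traceback (most recent call last):
  File "st.py", line 4, in <module>
    print("tip",tip.round(4),"ofs units to lid+z",(R.T@(np.r_[xy,z]-tip)/.04).round(3),"tilt",R[:,2].round(4),"F",s["force"].round(2),"t",s["clock"],"gap",s["finger_gap"].round(4),"q",s["joint_pos"].round(2))
                                                                                                                                                           ^^^^^^^^^^^^^^^^^^^^^
AttributeError: 'float' object has no attribute 'round'
```

```bash
sed -i 's/s\["finger_gap"\].round(4)/s["finger_gap"]/' st.py
python3 -m pendant '[[[0.67,-0.57,0],[0,0,0],1],[[0,0,0.9],[0,0,0],1],[[0,0,0.9],[0,0,0],1],[[0,0,0.9],[0,0,0],1],[[0,0,0.8],[0,0,0],1],[[0,0,0],[0,0,0],1],[[0,0,0],[0,0,0],1]]'; python3 st.py s
```

```text
clock: 2.9
eef_pos: [0.5384, 0.1868, 0.2649]
orientation: [[0.902, 0.431, -0.001], [0.431, -0.902, -0.001], [-0.001, 0.0, -1.0]]
force: [0.0, -0.1, 0.2]
finger_gap: -0.0
gripper_force: 0.0
tip [0.5383 0.1867 0.0919] ofs units to lid+z [ 0.073 -0.149  1.123] tilt [-7.e-04 -5.e-04 -1.e+00] F [ 0.04 -0.09  0.17] t 2.9 gap -3.359976834268805e-05 q [ 0.01  0.52 -0.52  1.63  0.29  1.06 -1.72]
```

```bash
python3 -m pendant '[[[0.07,-0.15,0.3],[0,0,0],1],[[0,0,0.3],[0,0,0],1],[[0,0,0.25],[0,0,0],1],[[0,0,0],[0,0,0],1],[[0,0,0],[0,0,0],1]]'
python3 - <<'E'
from h import *
S=imaging.read_camera("scene")
cv2.imwrite("pics/s2.png",cv2.resize(S["pixels"][140:280,340:520,::-1],None,fx=4,fy=4))
E
python3 st.py s
```

```text
clock: 3.4
eef_pos: [0.5381, 0.1939, 0.2304]
orientation: [[0.902, 0.432, -0.001], [0.432, -0.902, -0.0], [-0.001, 0.0, -1.0]]
force: [0.7, -0.0, -0.1]
finger_gap: 0.0003
gripper_force: 0.0
tip [0.5384 0.194  0.0578] ofs units to lid+z [-0.011  0.015  0.271] tilt [ 3.e-04  1.e-04 -1.e+00] F [-0.9   0.43 -0.  ] t 3.45 gap -0.00025164265149135116 q [-0.02  0.56 -0.51  1.66  0.31  1.   -1.75]
```

View pics/s2.png

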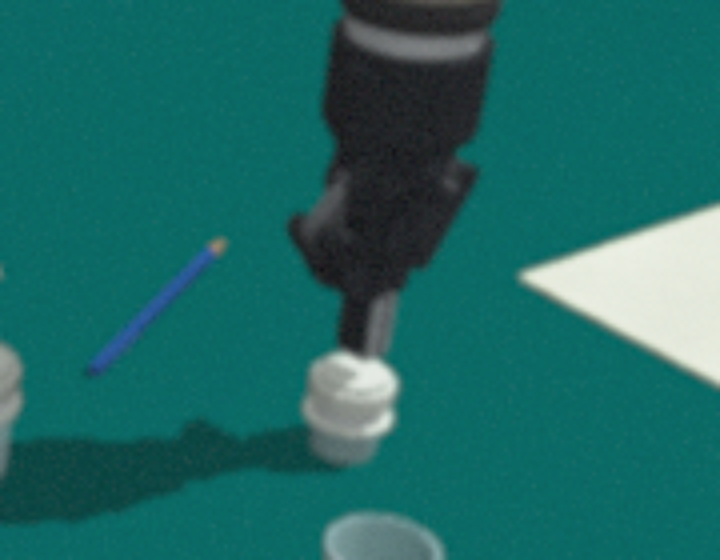

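The shut fingertips stand over the centre of the small lid at about (355,365) in the crop. The gap to the lid ring is visible at (350,400). Pressing slowly.

```bash
python3 -m pendant '[[[0,0,0.1],[0,0,0],1],[[0,0,0.1],[0,0,0],1],[[0,0,0.05],[0,0,0],1],[[0,0,0.05],[0,0,0],1],[[0,0,0.04],[0,0,0],1],[[0,0,0.04],[0,0,0],1],[[0,0,0],[0,0,0],1],[[0,0,0],[0,0,0],1]]'; python3 st.py s
```

```text
clock: 4.25
eef_pos: [0.5382, 0.1939, 0.2155]
orientation: [[0.902, 0.432, -0.0], [0.432, -0.902, -0.0], [-0.0, 0.0, -1.0]]
force: [-1.0, 0.1, 0.8]
finger_gap: 0.0001
gripper_force: 0.8
tip [0.5381 0.1939 0.0425] ofs units to lid+z [-0.003  0.015 -0.113] tilt [-1.e-04 -2.e-04 -1.e+00] F [-0.99  0.08  0.8 ] t 4.25 gap 7.383645986077407e-05 q [-0.02  0.58 -0.5   1.68  0.33  0.97 -1.76]
```

```bash
python3 -m pendant '[[[0,0,0.025],[0,0,0],1],[[0,0,0.025],[0,0,0],1],[[0,0,0.025],[0,0,0],1],[[0,0,0.025],[0,0,0],1],[[0,0,0],[0,0,0],1]]'; python3 st.py s;  python3 -m pendant '[[[0,0,0.025],[0,0,0],1],[[0,0,0],[0,0,0],1]]'; python3 st.py s
```

```text
clock: 4.75
eef_pos: [0.5382, 0.1939, 0.2113]
orientation: [[0.902, 0.432, -0.0], [0.432, -0.902, -0.0], [-0.0, 0.0, -1.0]]
force: [-0.5, -1.4, 2.0]
finger_gap: 0.0002
gripper_force: 1.0
tip [0.5381 0.1939 0.0383] ofs units to lid+z [-0.002  0.015 -0.218] tilt [-3.e-04 -2.e-04 -1.e+00] F [-0.54 -1.43  1.98] t 4.75 gap 0.00017474913508392032 q [-0.02  0.59 -0.5   1.68  0.33  0.96 -1.77]
clock: 4.95
eef_pos: [0.5382, 0.194, 0.2106]
orientation: [[0.902, 0.432, -0.0], [0.432, -0.902, -0.0], [-0.0, 0.0, -1.0]]
force: [-1.6, -1.1, 3.5]
finger_gap: 0.0002
gripper_force: 2.0
tip [0.5382 0.1939 0.0376] ofs units to lid+z [-0.004  0.016 -0.235] tilt [-1.e-04 -3.e-04 -1.e+00] F [-1.61 -1.1   3.54] t 4.95 gap 0.00016568430713887413 q [-0.02  0.59 -0.5   1.68  0.33  0.96 -1.77]
```

```bash
python3 -m pendant '[[[0,0,0.02],[0,0,0],1],[[0,0,0.02],[0,0,0],1],[[0,0,0],[0,0,0],1]]'; python3 st.py s
```

```text
clock: 5.25
eef_pos: [0.5382, 0.194, 0.2096]
orientation: [[0.902, 0.432, 0.0], [0.432, -0.902, -0.0], [-0.0, 0.0, -1.0]]
force: [-1.8, -2.3, 7.8]
finger_gap: -0.0001
gripper_force: 3.9
tip [0.5382 0.1939 0.0366] ofs units to lid+z [-0.005  0.015 -0.26 ] tilt [ 2.e-04 -4.e-04 -1.e+00] F [-1.77 -2.34  7.8 ] t 5.25 gap -0.00010921553340445098 q [-0.02  0.59 -0.5   1.68  0.33  0.96 -1.77]
```

Reaction rises at about 4 N/mm at the home height, so the small lid is home. Lift and go to the medium one.

```bash
python3 -m pendant '[[[0,0,-0.3],[0,0,0],1],[[0,0,-0.7],[0,0,0],1],[[0,0,-0.7],[0,0,0],1],[[-0.59,0.84,0],[0,0,0],1],[[-0.59,0.84,0],[0,0,0],1],[[-0.59,0.84,0],[0,0,0],1],[[-0.59,0.84,0],[0,0,0],1],[[-0.59,0.84,0],[0,0,0],1],[[0,0,0],[0,0,0],1],[[0,0,0],[0,0,0],1]]'; python3 st.py m
python3 - <<'E'
from h import *
S=imaging.read_camera("scene")
cv2.imwrite("pics/s3.png",cv2.resize(S["pixels"][160:280,290:470,::-1],None,fx=4,fy=4))
E
```

```text
clock: 6.25
eef_pos: [0.5046, -0.0097, 0.2772]
orientation: [[0.903, 0.429, 0.001], [0.429, -0.903, 0.0], [0.001, 0.0, -1.0]]
force: [0.5, 0.2, -0.4]
finger_gap: 0.0003
gripper_force: 0.0
tip [ 0.5048 -0.0096  0.1042] ofs units to lid+z [ 0.004 -0.001  0.979] tilt [ 1.3e-03  3.0e-04 -1.0e+00] F [ 0.47  0.21 -0.4 ] t 6.25 gap 0.00025599696740180686 q [ 0.39  0.38 -0.51  1.8   0.21  1.01 -1.33]
```

View pics/s3.png

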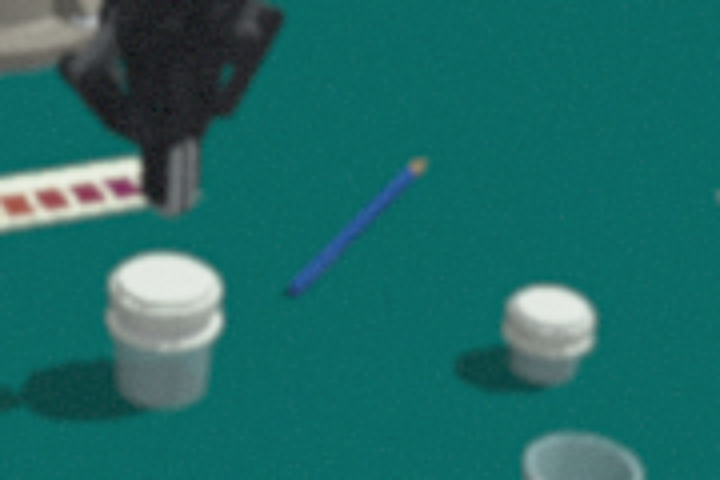

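The small lid at (548,315) now sits on its bead and the cup hasn't moved. The medium lid at (165,285) is still raised, with the fingertips above it.

```bash
python3 -m pendant '[[[0,0,0.4],[0,0,0],1],[[0,0,0.3],[0,0,0],1],[[0,0,0.1],[0,0,0],1],[[0,0,0.1],[0,0,0],1],[[0,0,0.05],[0,0,0],1],[[0,0,0.05],[0,0,0],1],[[0,0,0.05],[0,0,0],1],[[0,0,0.05],[0,0,0],1],[[0,0,0],[0,0,0],1]]'; python3 st.py m; python3 -m pendant '[[[0,0,0.025],[0,0,0],1],[[0,0,0.025],[0,0,0],1],[[0,0,0],[0,0,0],1]]'; python3 st.py m
```

```text
clock: 7.2
eef_pos: [0.5046, -0.0083, 0.2331]
orientation: [[0.902, 0.432, 0.001], [0.432, -0.902, 0.0], [0.001, 0.0, -1.0]]
force: [-0.8, 0.6, 2.6]
finger_gap: 0.0004
gripper_force: 0.9
tip [ 0.5047 -0.0082  0.0601] ofs units to lid+z [-0.008  0.031 -0.123] tilt [ 8.e-04  3.e-04 -1.e+00] F [-0.81  0.59  2.56] t 7.2 gap 0.0003700584775983278 q [ 0.36  0.44 -0.49  1.85  0.25  0.92 -1.36]
clock: 7.5
eef_pos: [0.5046, -0.0083, 0.231]
orientation: [[0.902, 0.432, 0.001], [0.432, -0.902, 0.0], [0.001, 0.0, -1.0]]
force: [0.1, 1.3, 2.1]
finger_gap: 0.0004
gripper_force: 1.1
tip [ 0.5047 -0.0082  0.058 ] ofs units to lid+z [-0.008  0.031 -0.175] tilt [ 8.e-04  3.e-04 -1.e+00] F [0.06 1.31 2.06] t 7.5 gap 0.00037193928944626633 q [ 0.36  0.44 -0.49  1.85  0.25  0.91 -1.37]
```

Stop is expected at a tip height of about 55.5 mm. I'll go on to about 54.5 mm.

```bash
python3 -m pendant '[[[0,0,0.025],[0,0,0],1],[[0,0,0.025],[0,0,0],1],[[0,0,0.025],[0,0,0],1],[[0,0,0],[0,0,0],1]]'; python3 st.py m; python3 -m pendant '[[[0,0,0.02],[0,0,0],1],[[0,0,0],[0,0,0],1]]'; python3 st.py m
```

```text
clock: 7.9
eef_pos: [0.5046, -0.0083, 0.2282]
orientation: [[0.902, 0.432, 0.001], [0.432, -0.902, 0.0], [0.001, 0.0, -1.0]]
force: [-1.3, 2.2, 5.9]
finger_gap: 0.0001
gripper_force: 2.5
tip [ 0.5047 -0.0083  0.0552] ofs units to lid+z [-0.007  0.031 -0.244] tilt [ 7.e-04  1.e-04 -1.e+00] F [-1.32  2.22  5.86] t 7.9 gap 0.00010979914513075396 q [ 0.36  0.44 -0.49  1.85  0.26  0.91 -1.37]
clock: 8.1
eef_pos: [0.5047, -0.0083, 0.2277]
orientation: [[0.902, 0.432, 0.001], [0.432, -0.902, 0.0], [0.001, 0.0, -1.0]]
force: [-1.6, 1.9, 6.6]
finger_gap: 0.0001
gripper_force: 3.5
tip [ 0.5048 -0.0083  0.0547] ofs units to lid+z [-0.009  0.03  -0.256] tilt [ 8.e-04  0.e+00 -1.e+00] F [-1.6   1.92  6.58] t 8.1 gap 0.00012301180957334935 q [ 0.36  0.44 -0.49  1.85  0.26  0.91 -1.37]
```

```bash
python3 -m pendant '[[[0,0,-0.3],[0,0,0],1],[[0,0,-0.8],[0,0,0],1],[[0,0,-0.7],[0,0,0],1],[[-0.385,0.845,0],[0,0,0],1],[[-0.385,0.845,0],[0,0,0],1],[[-0.385,0.845,0],[0,0,0],1],[[-0.385,0.845,0],[0,0,0],1],[[-0.385,0.845,0],[0,0,0],1],[[-0.385,0.845,0],[0,0,0],1],[[-0.385,0.845,0],[0,0,0],1]]';python3 -m pendant '[[[0,0,0],[0,0,0],1],[[0,0,0],[0,0,0],1]]'; python3 st.py l
python3 - <<'E'
from h import *
S=imaging.read_camera("scene")
cv2.imwrite("pics/s4.png",cv2.resize(S["pixels"][160:310,150:350,::-1],None,fx=4,fy=4))
E
```

```text
clock: 9.1
eef_pos: [0.5085, -0.2704, 0.299]
orientation: [[0.902, 0.432, -0.002], [0.432, -0.902, -0.0], [-0.002, -0.001, -1.0]]
force: [1.6, -0.5, 0.2]
finger_gap: -0.0001
gripper_force: 0.0
clock: 9.3
eef_pos: [0.5084, -0.2701, 0.2986]
orientation: [[0.903, 0.429, -0.002], [0.429, -0.903, 0.0], [-0.001, -0.001, -1.0]]
force: [-0.7, 0.6, -1.0]
finger_gap: 0.0001
gripper_force: 0.0
tip [ 0.5081 -0.27    0.1256] ofs units to lid+z [ 0.062 -0.023  0.966] tilt [-1.8e-03  3.0e-04 -1.0e+00] F [-0.74  0.56 -0.96] t 9.3 gap 9.32796045155317e-05 q [ 0.75  0.48 -0.41  1.58  0.2   1.13 -0.83]
```

View pics/s4.png

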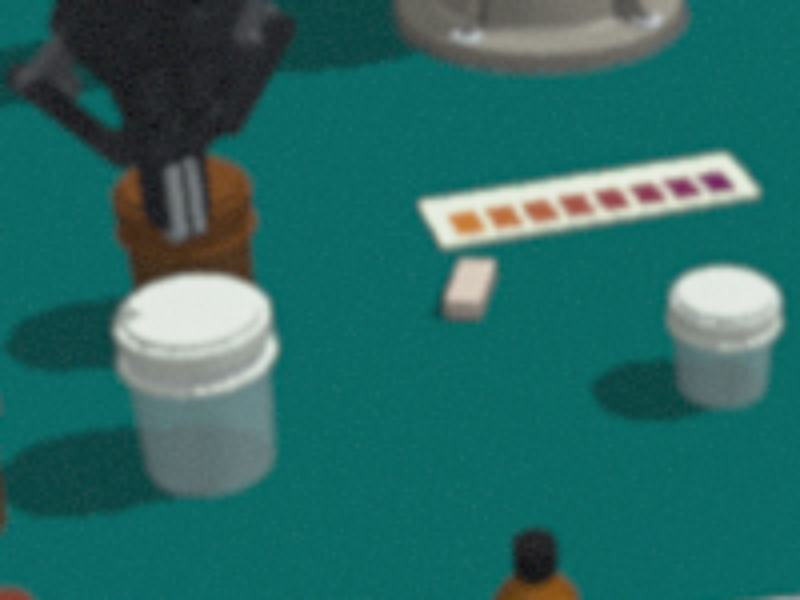

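The medium lid at (723,305) is seated. The large lid at (193,315) is raised, and the fingers are over it at about (185,235), clear of the brown cup.

```bash
python3 -m pendant '[[[0.06,-0.02,0.4],[0,0,0],1],[[0,0,0.3],[0,0,0],1],[[0,0,0.1],[0,0,0],1],[[0,0,0.1],[0,0,0],1],[[0,0,0.05],[0,0,0],1],[[0,0,0.05],[0,0,0],1],[[0,0,0.05],[0,0,0],1],[[0,0,0.05],[0,0,0],1],[[0,0,0],[0,0,0],1]]'; python3 st.py l; python3 -m pendant '[[[0,0,0.025],[0,0,0],1],[[0,0,0.025],[0,0,0],1],[[0,0,0],[0,0,0],1]]'; python3 st.py l
```

```text
clock: 10.25
eef_pos: [0.5114, -0.2667, 0.2553]
orientation: [[0.902, 0.432, 0.001], [0.432, -0.902, -0.0], [0.001, 0.001, -1.0]]
force: [0.4, 1.1, 2.0]
finger_gap: -0.0001
gripper_force: 1.0
tip [ 0.5115 -0.2667  0.0823] ofs units to lid+z [-0.051  0.013 -0.116] tilt [ 7.e-04 -3.e-04 -1.e+00] F [0.38 1.14 1.99] t 10.25 gap -0.000130799319735054 q [ 0.73  0.52 -0.4   1.63  0.23  1.04 -0.85]
clock: 10.55
eef_pos: [0.5114, -0.2667, 0.2532]
orientation: [[0.902, 0.432, 0.001], [0.432, -0.902, -0.0], [0.0, 0.0, -1.0]]
force: [-0.7, 0.2, 1.5]
finger_gap: 0.0002
gripper_force: 1.1
tip [ 0.5115 -0.2668  0.0802] ofs units to lid+z [-0.05   0.013 -0.171] tilt [ 6.e-04 -2.e-04 -1.e+00] F [-0.66  0.21  1.51] t 10.55 gap 0.00022375794275862019 q [ 0.73  0.52 -0.4   1.63  0.23  1.03 -0.86]
```

```bash
python3 -m pendant '[[[0,0,0.025],[0,0,0],1],[[0,0,0.025],[0,0,0],1],[[0,0,0.025],[0,0,0],1],[[0,0,0],[0,0,0],1]]'; python3 st.py l; python3 -m pendant '[[[0,0,0.02],[0,0,0],1],[[0,0,0],[0,0,0],1]]'; python3 st.py l
```

```text
clock: 10.95
eef_pos: [0.5114, -0.2667, 0.2504]
orientation: [[0.902, 0.432, 0.001], [0.432, -0.902, -0.0], [0.0, 0.0, -1.0]]
force: [0.0, -0.7, 4.7]
finger_gap: -0.0001
gripper_force: 2.2
tip [ 0.5115 -0.2668  0.0774] ofs units to lid+z [-0.051  0.013 -0.239] tilt [ 6.e-04 -3.e-04 -1.e+00] F [ 0.03 -0.71  4.66] t 10.95 gap -9.361262731184606e-05 q [ 0.73  0.53 -0.4   1.63  0.23  1.03 -0.86]
clock: 11.15
eef_pos: [0.5114, -0.2667, 0.2499]
orientation: [[0.902, 0.432, 0.001], [0.432, -0.902, -0.0], [0.0, 0.001, -1.0]]
force: [-1.4, 0.7, 7.0]
finger_gap: 0.0001
gripper_force: 3.2
tip [ 0.5115 -0.2667  0.0769] ofs units to lid+z [-0.051  0.013 -0.252] tilt [ 6.e-04 -4.e-04 -1.e+00] F [-1.4   0.75  7.03] t 11.15 gap 0.00012532825789282089 q [ 0.73  0.53 -0.39  1.63  0.23  1.02 -0.86]
```

Home. Lift clear and check all three.

```bash
python3 -m pendant '[[[0,0,-0.3],[0,0,0],1],[[0,0,-0.8],[0,0,0],1],[[0,0,-1],[0,0,0],1],[[0,0,-1],[0,0,0],1],[[0,0,-1],[0,0,0],1],[[0,0,0],[0,0,0],1],[[0,0,0],[0,0,0],1]]'
python3 - <<'E'
from h import *
S=imaging.read_camera("scene")
cv2.imwrite("pics/s5.png",cv2.resize(S["pixels"][180:330,100:450,::-1],None,fx=2.28,fy=2.28))
E
```

```text
clock: 11.85
eef_pos: [0.5112, -0.2667, 0.4143]
orientation: [[0.902, 0.432, 0.001], [0.432, -0.902, -0.001], [0.001, 0.002, -1.0]]
force: [-0.1, -0.3, -1.3]
finger_gap: 0.0004
gripper_force: 0.0
```

View pics/s5.png

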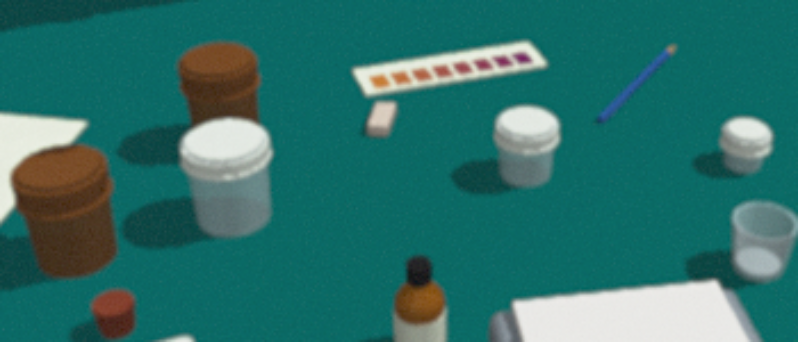

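All three lids, at (226,145), (527,128) and (746,135), sit down on their beads. The cups and bystanders are where they were.

```bash
python3 -c "
from workcell import arm; print(arm.hand_in())"
```

```text
the job is handed in; nothing more can be done
None
```

I pressed the three lids fully home in order (small, medium, large) with no more than about 8 N measured on any, the final picture shows the cups and other items in view where they were, and the job is handed in.

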